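Seat the five-blade test plug and start the contact test

ROBOT

A 6-joint arm with a two-finger parallel gripper is mounted at the origin on the work surface. World frame = base frame: x ahead of the robot, y to its left, z up, the work surface at z = 0. Lengths are in mm, angles in rad, forces in N, time in s.
With the tool pointing down it reaches from about 275 to 750 mm from the base axis. Payload 10.2 kg.
Tool frame: the origin (TCP) lies between the finger pads; the fingertips stand 17 mm ahead of it and the grasp point (between the pads) lies 2 mm behind it (tips_ahead is the distance from the TCP to the fingertips, in mm); z points along the fingers, y is the line along which they close (so a half turn about z gives the same grasp; the last joint's range is limited). The gripper opens to 85 mm and grips with 20 to 120 N. Pads are 22 mm wide; open, the fingers measure 114 mm over their backs; the gripper's body (76 mm by 85 mm) begins 54 mm behind the grasp point. The pads swing forward as they close: fully open they stand 13 mm farther back than shut.
Start: joints at [-1.441, 0.313, 1.498, -0, 1.331, -0.223], TCP at [181.389, -492.676, 248.294] pointing down, gripper open.
Joint ranges: [-2.94, 2.94], [-0.97, 2.17], [0.19, 2.56], [-1.23, 4.37], [0.02, 3.11], [-2.88, 2.88]. Speed limits (rad/s): [2.39, 2.39, 3.01, 3.14, 3.14, 3.14].

INTERFACE

Orientations are given as a unit quaternion [w, x, y, z].
In Python, from rig import sense, capture, finish_job, boxes_of, tips_ahead gives the robot as it stands.
- The arm moves only by the tool drive_tool, never from a script. Its argument "commands" is text: rows parted by semicolons, each of 7 numbers parted by spaces: the shift along the world's x, y, z in units of 0.1 m (1.0 is 0.1 m), then the turn, a rotation vector about the world's x, y, z in units of pi/4 rad (1.0 is pi/4 rad), then the opening in per cent of the stroke, from 0 (shut) to 100 (fully open). A call has 1 to 20 rows; each row shifts and turns the commanded pose from where the row before left it; what a row does not reach is not made up. A row lasts 1/12 s, in which the tool goes at most 41.7 mm and 7.16 degrees, less where a joint would pass 70% of its speed; a pose out of reach is approached as far as the arm can. A call with a number of a shift or a turn outside -1 to 1 is refused whole. A call with a gripper value outside its range is refused whole. The fingers move at their own pace and stop on an object; "force" is the grip in N (left out, the last holds). Time passes only in rows, so rows that do not move let the fingers close. It gives the time, the measured TCP pose, the force, the opening and the grip force at its end, in the units of the state.
- sense(): the state, without advancing time (a new reading comes with each control period).
- capture(name): name is "side" or "top"; returns a dict with "pixels" (480x640x3 uint8, blue, green, red), "fov_y" (degrees; the focal length in pixels is half the picture's height over the tangent of half this angle, whatever the lens; pixels are square), "cx", "cy" (the principal point, pixels), "position" and "attitude" of the camera in the world. Camera axes: x right, y down, z forward; pixel columns grow to the right and rows downward; lengths in mm; the calibration is good to about 2 mm. A picture is of the moment at which its call begins. There is no depth.
- finish_job(): hands the job in; it is judged then, once.
Trained networks look in a picture, given as the dict that the camera call returned (one of the last four; its "shot" number tells which), for a name from the list of things; names that differ only in an ending like _2 or _b are one class to them, and where a whole thing is asked for, a point or a joint stands for the part that bears it (a point fixed in the world has none). Each returns a list of dicts, best first, with "confidence" (0 to 1); they miss things now and then, are a little off and sometimes report something else, mostly with a low value. They report only what shows in the picture. A call takes as long as a camera call. They do not tell look-alikes from the thing itself.
- boxes_of(picture, name): "position" ([column, row] in pixels, amid what is visible of it).
The state is a dict: "time_s": time; "joints": joint angles; "dq": joint speeds; "tau": joint torques, N m; "eef_pos": TCP position; "ee_rot": TCP orientation; "force": force on the tool from outside, world axes, zero at the start; "wrist_torque": the same for the moment, N m; "grip_width": opening from 0.0 (shut) to 1.0 (fully open); "grip_force": force on a finger pad.
Only numpy, scipy, OpenCV 4.12 (cv2) and the standard library are available. Lean on these libraries where they do the work, as an engineer would, in place of code of your own. Each camera call takes 0.05 s, during which the arm holds its last target. There are 200 camera calls.

TASK

Take the blue five-blade plug from its black rest and plug it into the white slot block of the test fixture: all five blades in their own slots, pressed fully home. The block can sit several millimetres to either side of the middle of its pocket, so feel for the slots with light pressure and never force the blades. Only when the plug is home, press the fixture's green start button right down and let it come up again, leave the plug seated and upright, and do not disturb the other things on the bench.

Things in the scene. Friction and masses are not known exactly. Their poses are not given: they have to be found in the camera images.
- plug_grip (a point): Loose blue plug, about 0.14 kg: centre of its upright grip fin, 20 (x) by 50 (y) by 40 mm tall; pinch it across x. Below the fin a flange 30 (x) by 86 (y) by 10 mm, its top 20 mm and flat underside 30 mm under this point. Half-turn symmetric about z (up). It starts standing on the rest, its flange on the rails.
- plug: The same blue plug, origin at the level of its blade tips, 44 mm under plug_grip. Five brass blades, each 8 (x) by 4 (y) mm, stand 14 mm out below the flange in one row along y at 16 mm pitch (y = -32, -16, 0, 16, 32 mm).
- rest: Fixed black parking rest, 60 (x) by 120 (y) by 24 mm tall; origin under its centre. The plug's blades hang between its two rails, the plug's y along the rest's y.
- dock (a point): Middle of the fixed test fixture's pocket, level with the top of the white slot block, 42 mm above the bench; z up, y along the pocket. The block, 40 (x) by 104 (y) mm, is fixed at x = 0, but its middle slot lies anywhere from -7 to 7 mm along y from this point: not measured, new every time. Fully home, plug_grip is 30 mm above this level, flange on the block.
- fixture: The aluminium fixture, base 130 (x) by 250 (y) by 12 mm, origin under its middle. Its block has five slots at 16 mm pitch along y, each 12 (x) by 5.6 (y) mm, solid beyond the end slots. 6 mm down the blades meet contacts that yield at about 7 N in all and stay down. Plug fits either way round. Over 60 N between plug and block bends the blades. Grey frame round the block, 12 mm lower.
- start_top (a point): Centre of the top of the fixture's green start button, 28 mm across, pressed straight down; 98 mm from dock along its +y. Spring: travel 6 mm, about 5 N when fully down; springs back.
- start (a joint): Travel of the start button in m: 0 up, 0.006 fully down.
- spare_plug: Bystander: a smaller red plug with three blades, 54 mm long, lying on its side; leave alone. Origin at its underside.
- cup: Bystander: red cup, 68 mm across, 62 mm tall. Origin at its underside.
- solder_spool: Bystander: grey spool, 52 mm across, 40 mm tall. Origin at its underside.
- flux: Bystander: yellow bottle, 38 mm across, 85 mm tall. Origin at its underside.
- driver: Bystander: screwdriver lying on the bench. Origin at its underside.
- parts_tray: Bystander: black divided tray, 110 by 150 by 28 mm. Origin at its underside.
- tip_cleaner: Bystander: brass tip cleaner, 72 mm across, 50 mm tall. Origin at its underside.
There are look-alikes about, which are no part of the job. What is meant by the plug is not brown or purple, and is the smaller of those in its own colour.

How it is judged (in metres and radians):
On the way, in this order (a step that is already met when the one before it is completed fails the run):
1. the plug is fully home in the block, all blades in their slots (z of plug_grip in the frame of dock between 0.027 and 0.0318 m and x of plug_grip in the frame of dock between -0.005 and 0.005 m and y of plug_grip in the frame of dock between -0.0095 and 0.0095 m and angle between plug_grip's own z axis and vertical below 0.06 rad and angle between the y axis of plug_grip and the y axis of dock, either way round below 0.08 rad), for 0.2 s.
2. the start button is pressed right down with the plug home (all of step 1 and value of joint start above 0.0048 m), for 0.05 s.
At the end, for the whole second after the job is handed in: The plug is at rest, fully home (flange within 1.8 mm of the block's top, within 0.06 rad of upright and 0.08 rad of the slot row's direction, within 5 mm of dock across and 9.5 mm along the pocket), and the start button has been pressed and is up again (under 1.5 mm) (all of step 1 and value of joint start below 0.0015 m and linear speed of plug below 0.02 m/s); the robot touches nothing.
It fails at once if the plug was forced: over 60 N against the block or fixture (contact force between plug and block above 60 N or contact force between plug and fixture above 60 N).
It fails at once if the start button was pressed before the plug was home (value of joint start above 0.003 m and not (z of plug_grip in the frame of dock between 0.027 and 0.0318 m and x of plug_grip in the frame of dock between -0.005 and 0.005 m and y of plug_grip in the frame of dock between -0.0095 and 0.0095 m and angle between plug_grip's own z axis and vertical below 0.06 rad and angle between the y axis of plug_grip and the y axis of dock, either way round below 0.08 rad)).
It fails at once if something else on the bench was disturbed (moved over 30 mm) (distance of any of spare_plug, cup, solder_spool, flux, driver, parts_tray, tip_cleaner from where it was at the start of the episode above 0.03 m).
It also fails if it takes over 54 s, if anything falls off the work surface, if the arm or the gripper's body presses on something with over 40 N, if the wrist force passes 120 N, or if a joint passes its speed limit or range.

## Working session

There is one attempt and no reset: what is moved stays moved. The work goes in short steps, Python scripts to look and compute and a tool call to move; the robot and the scene stay as the last step left them, time stands still between calls to the robot, and variables do not carry over. Pictures are saved under pics/ and viewed, at most 10 in all, crops included, and the job is handed in when it is done.

Besides the shell and the picture viewer there is one more tool, called after "Call:" by a JSON object that holds its "fn" and its "kwargs". drive_tool: Moves the arm, as the interface text tells. Shifts and turns lie within -1 to 1; 1 stands for 0.1 m of shift or pi/4 rad of turn. Its arguments: {"type":"object","properties":{"commands":{"type":"string"},"force":{"type":"number"}},"required":["commands"]}

```bash
mkdir -p pics; ls; cat > h.py <<'E'
import numpy as np, cv2
from scipy.spatial.transform import Rotation as R
from rig import *
def cam(p):
    a=np.array(p["attitude"],float)
    M=a if a.shape==(3,3) else R.from_quat(a[[1,2,3,0]]).as_matrix()
    f=240/np.tan(np.radians(p["fov_y"])/2)
    return M,np.array(p["position"],float),f
def ray(p,px,z):
    M,o,f=cam(p); d=M@np.array([(px[0]-p["cx"])/f,(px[1]-p["cy"])/f,1])
    return o+d*(z-o[2])/d[2]
def proj(p,X):
    M,o,f=cam(p); c=M.T@(np.array(X,float)-o); return [p["cx"]+f*c[0]/c[2],p["cy"]+f*c[1]/c[2]]
E
python3 - <<'E'
from h import *
print(sense())
for n in("side","top"):
    p=capture(n); cv2.imwrite(f"pics/{n}0.png",p["pixels"])
    print(n,p["fov_y"],p["cx"],p["cy"],p["position"],p["attitude"],[k for k in p])
    for o in("plug","rest","fixture","start_top"):
        print(o,[(np.round(b["position"]).tolist(),round(b["confidence"],2)) for b in boxes_of(p,o)])
E
```

```text
pics
{'time_s': 0.0, 'joints': array([-1.44142299e+00,  3.13474283e-01,  1.49845823e+00,  2.93434411e-06,
        1.33100839e+00, -2.23396541e-01]), 'dq': array([-0.00060446,  0.00054926,  0.00043546, -0.00094948, -0.00039598,
       -0.0001112 ]), 'tau': array([-2.39825873e-03, -4.12278879e+01, -2.59746820e+01, -3.24565435e-04,
        4.09317494e-03, -8.48605794e-06]), 'eef_pos': array([ 181.34535595, -492.42548918,  247.71468147]), 'ee_rot': array([-6.73311852e-04,  9.84484303e-01,  1.75471372e-01,  3.31033436e-05]), 'force': array([ 0.13151438, -0.23222385, -0.12542101]), 'wrist_torque': array([ 0.00272033,  0.01184135, -0.00649625]), 'grip_force': 0.0, 'grip_width': 0.9993841526932055}
side 56.38849431592446 318.7316123195242 239.28093578263207 [244.05003191 816.81268503 591.89583511] [ 0.09741012 -0.1698141   0.85178047 -0.48594698] ['pixels', 'fov_y', 'cx', 'cy', 'position', 'attitude', 'shot']
plug [([339.0, 348.0], 0.94), ([344.0, 281.0], 0.63), ([276.0, 309.0], 0.61), ([280.0, 268.0], 0.61)]
rest [([282.0, 332.0], 0.74)]
fixture [([360.0, 234.0], 0.95), ([341.0, 234.0], 0.15)]
start_top [([359.0, 235.0], 0.32)]
top 48.686891420473465 313.6145064837254 241.8033433014658 [ 518.12318121  -18.18816779 1335.13494141] [ 0.00844388 -0.69961209  0.71435755 -0.01284168] ['pixels', 'fov_y', 'cx', 'cy', 'position', 'attitude', 'shot']
plug [([268.0, 212.0], 0.97), ([210.0, 235.0], 0.94), ([192.0, 299.0], 0.81), ([268.0, 269.0], 0.64)]
rest [([211.0, 246.0], 0.7), ([379.0, 254.0], 0.16)]
fixture [([378.0, 253.0], 0.72), ([346.0, 169.0], 0.29)]
start_top [([342.0, 237.0], 0.46)]
```

View pics/top0.png

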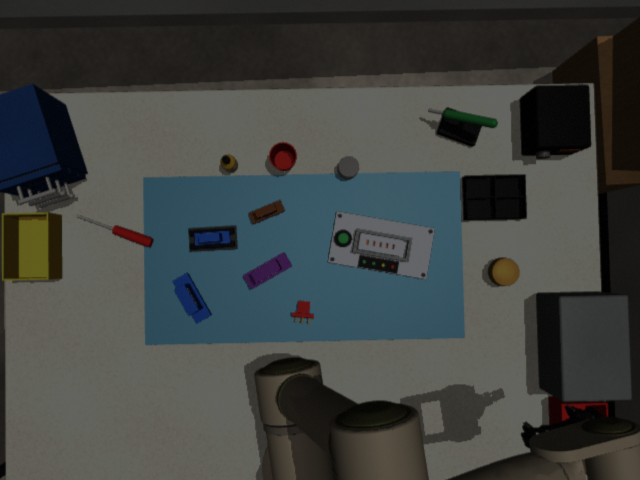

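View pics/side0.png

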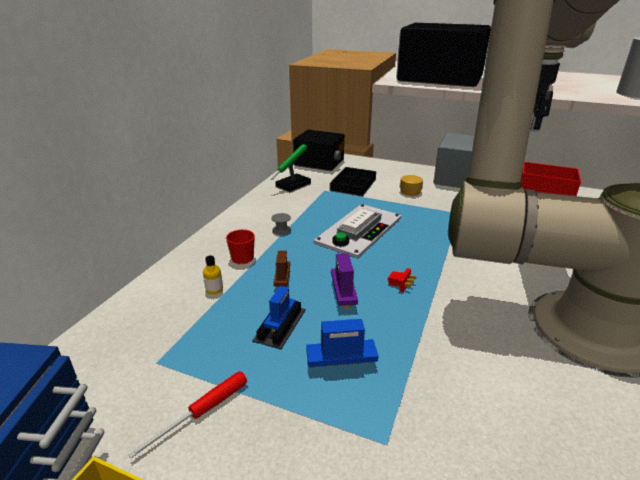

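Blue candidates in the top view: the one at (213,239) on the black rest, and a larger one at (192,299) lying free. The brown one at (267,212) and the purple one at (268,270) are ruled out. The plug at (213,239) fits: it is the smaller blue one and stands on the rest. I'll confirm it in a crop.

```bash
python3 - <<'E'
from h import *
ps=[capture("top") for _ in range(4)]
I=np.mean([p["pixels"].astype(float) for p in ps],0); np.save("top.npy",I)
import pickle; q={k:v for k,v in ps[0].items()}; pickle.dump(q,open("top.pkl","wb"))
I=np.clip(I*1.8,0,255).astype(np.uint8)
a=cv2.resize(I[218:262,180:246],None,fx=12,fy=6*2,interpolation=cv2.INTER_CUBIC)[:, :790]
b=cv2.resize(I[205:285,322:440],None,fx=6.6,fy=6.6,interpolation=cv2.INTER_CUBIC)
cv2.imwrite("pics/a.png",a);cv2.imwrite("pics/b.png",b);print(a.shape,b.shape)
E
```

```text
(528, 790, 3) (528, 779, 3)
```

View pics/a.png

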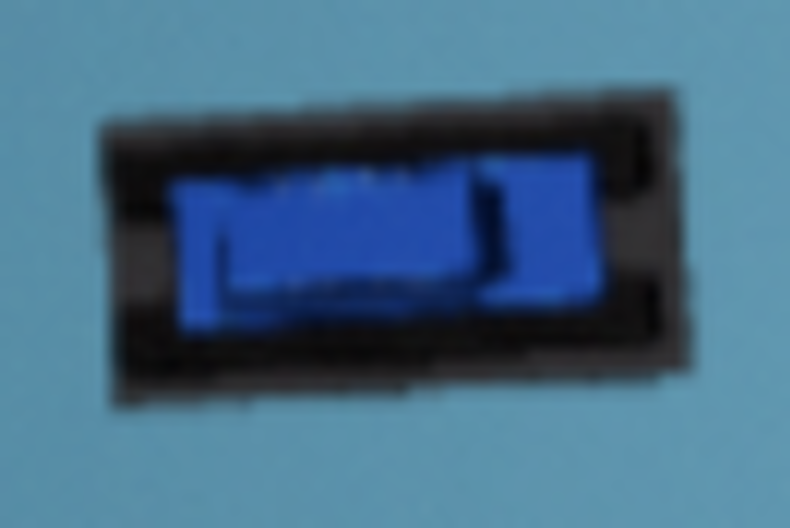

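View pics/b.png

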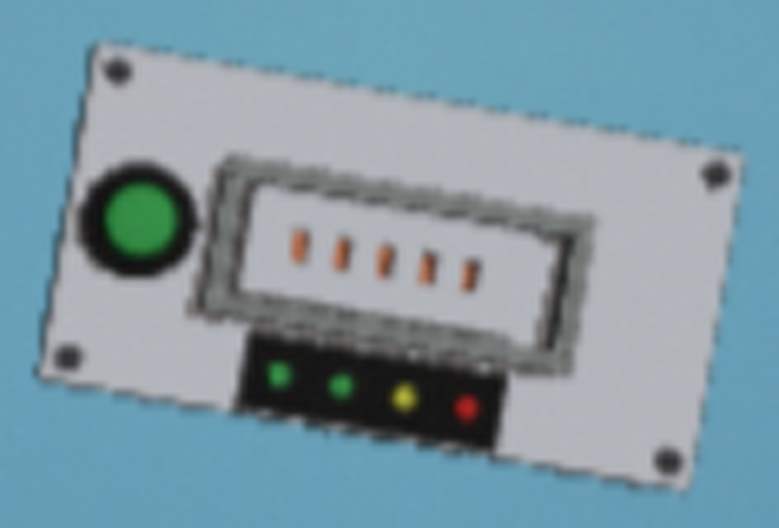

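The plug is confirmed on the rest: its fin top is centred near crop (350,230), about (209,237) in the top picture. The five slots of the block are visible, from crop (301,247) to (470,275), and the button is at (142,219). Next I compute the poses.

```bash
cat > loc.py <<'E'
from h import *
import pickle
p=pickle.load(open("top.pkl","rb")); I=np.load("top.npy")
A=lambda u,v:((u+.5)/12-.5+180,(v+.5)/12-.5+218)
B=lambda u,v:((u+.5)/6.6-.5+322,(v+.5)/6.6-.5+205)
def rep(n,P): print(n,np.round(P,1).tolist())
fl=[ray(p,A(*c),34) for c in[(172,180),(592,152),(605,305),(185,332)]]
fin=[ray(p,A(*c),74) for c in[(222,180),(470,165),(478,278),(228,292)]]
rs=[ray(p,A(*c),24) for c in[(100,122),(672,90),(690,370),(115,402)]]
for n,c in(("flange",fl),("fin",fin),("rest",rs)):
    c=np.array(c); rep(n,c.mean(0)); d=c[0]+c[3]-c[1]-c[2]; print(np.degrees(np.arctan2(d[1],d[0])),np.linalg.norm(d)/2)
# blob-based flange/fin
sl=[ray(p,B(*c),42) for c in[(301,247),(343,254),(387,262),(429,269),(471,275)]]
rep("slots",sl); d=sl[0]-sl[4]; print(np.degrees(np.arctan2(d[1],d[0])),np.linalg.norm(d)); rep("mid",np.mean(sl,0))
base=np.array([ray(p,B(*c),12) for c in[(95,42),(743,153),(690,490),(40,377)]])
rep("base",base.mean(0)); d=base[0]+base[3]-base[1]-base[2]; print(np.degrees(np.arctan2(d[1],d[0])),np.linalg.norm(d)/2)
yv=d[:2]/np.linalg.norm(d[:2])
for z in(20,25,30,35,42):
    b=ray(p,B(142,219),z); rep(f"btn z{z}",b); print("98 back:",(b[:2]-98*yv).round(1), "slot along y from dock",((np.mean(sl,0)[:2]-(b[:2]-98*yv))@yv).round(1))
E
python3 loc.py; python3 -c "
from h import *
s=sense();M=R.from_quat(s['ee_rot'][[1,2,3,0]]).as_matrix();print(M.round(3)); print(tips_ahead)"
```

```text
flange [572.4, 222.4, 34.0]
92.56705570185315 85.86891387480065
fin [573.6, 222.7, 74.0]
92.15369510287672 49.32188267253023
rest [572.0, 223.0, 24.0]
92.01286364515585 118.0892357169985
slots [[553.8, -157.3, 42.0], [550.9, -172.8, 42.0], [547.6, -189.0, 42.0], [544.7, -204.5, 42.0], [542.1, -220.0, 42.0]]
79.45372063659079 63.71200231418992
mid [547.8, -188.7, 42.0]
base [547.0, -194.8, 12.0]
79.0152143745511 249.17972319940864
btn z20 [566.2, -100.1, 20.0]
98 back: [ 547.5 -196.3] slot along y from dock 7.5
btn z25 [566.0, -99.8, 25.0]
98 back: [ 547.3 -196. ] slot along y from dock 7.3
btn z30 [565.8, -99.5, 30.0]
98 back: [ 547.1 -195.7] slot along y from dock 7.0
btn z35 [565.6, -99.2, 35.0]
98 back: [ 546.9 -195.4] slot along y from dock 6.7
btn z42 [565.4, -98.8, 42.0]
98 back: [ 546.7 -195. ] slot along y from dock 6.4
[[ 0.938  0.346 -0.   ]
 [ 0.346 -0.938  0.   ]
 [ 0.    -0.    -1.   ]]
17.0
```

Call:
{"fn": "drive_tool", "kwargs": {"commands": "0.19 0.35 -0.04 0 0 0.08 100;0.19 0.35 -0.04 0 0 0.08 100;0.19 0.35 -0.04 0 0 0.08 100;0.19 0.35 -0.04 0 0 0.08 100;0.19 0.35 -0.04 0 0 0.08 100;0.19 0.35 -0.04 0 0 0.08 100;0.19 0.35 -0.04 0 0 0.08 100;0.19 0.35 -0.04 0 0 0.08 100;0.19 0.35 -0.04 0 0 0.08 100;0.19 0.35 -0.04 0 0 0.08 100;0.19 0.35 -0.04 0 0 0.08 100;0.19 0.35 -0.04 0 0 0.08 100;0.19 0.35 -0.04 0 0 0.08 100;0.19 0.35 -0.04 0 0 0.08 100;0.19 0.35 -0.04 0 0 0.08 100;0.19 0.35 -0.04 0 0 0.08 100;0.19 0.35 -0.04 0 0 0.08 100;0.19 0.35 -0.04 0 0 0.08 100;0.19 0.35 -0.04 0 0 0.08 100;0.19 0.35 -0.04 0 0 0.08 100", "force": 40}}

```text
time_s: 2.37
eef_pos: [561.9, 209.4, 168.1]
ee_rot: [0.0, 0.692, 0.722, 0.0]
force: [-0.4, -0.9, 0.3]
grip_width: 0.997
grip_force: 0.0
```

```bash
cat >> h.py <<'E'
def st():
    s=sense(); M=R.from_quat(s['ee_rot'][[1,2,3,0]]).as_matrix()
    print(round(s['time_s'],2),s['eef_pos'].round(1),"yaw_y",np.degrees(np.arctan2(M[1,1],M[0,1])).round(2),"z",M[:,2].round(4),"F",s['force'].round(1),"T",s['wrist_torque'].round(2),"w",round(s['grip_width'],3),round(s['grip_force'],1))
E
python3 -c "
from h import *
st()"
```

```text
2.37 [561.9 209.4 168.1] yaw_y 2.41 z [ 1.e-04 -0.e+00 -1.e+00] F [-0.4 -0.9  0.3] T [-0.   -0.03 -0.03] w 0.997 0.0
```

Call:
{"fn": "drive_tool", "kwargs": {"commands": "0.11 0.13 -0.2 0 0 0 100;0 0 -0.3 0 0 0 100;0 0 -0.3 0 0 0 100;0 0 -0.2 0 0 0 100;0 0 -0.1 0 0 0 100;0 0 0 0 0 0 100;0 0 0 0 0 0 100"}}

```text
time_s: 2.95
eef_pos: [572.9, 220.4, 59.1]
ee_rot: [0.0, 0.693, 0.721, 0.0]
force: [0.4, -0.0, -0.5]
grip_width: 0.995
grip_force: 0.0
```

```bash
python3 - <<'E'
from h import *
st()
p=capture("side"); c=proj(p,[573,222,60]); print(c)
u,v=map(int,c); cv2.imwrite("pics/g.png",cv2.resize(p["pixels"][v-70:v+50,u-70:u+70],None,fx=5,fy=5,interpolation=cv2.INTER_CUBIC))
E
```

```text
2.95 [572.9 220.4  59.1] yaw_y 2.21 z [ 9.e-04  2.e-04 -1.e+00] F [ 0.4 -0.  -0.5] T [0.   0.05 0.02] w 0.995 0.0
[np.float64(279.39824450388255), np.float64(299.338293337151)]
```

View pics/g.png

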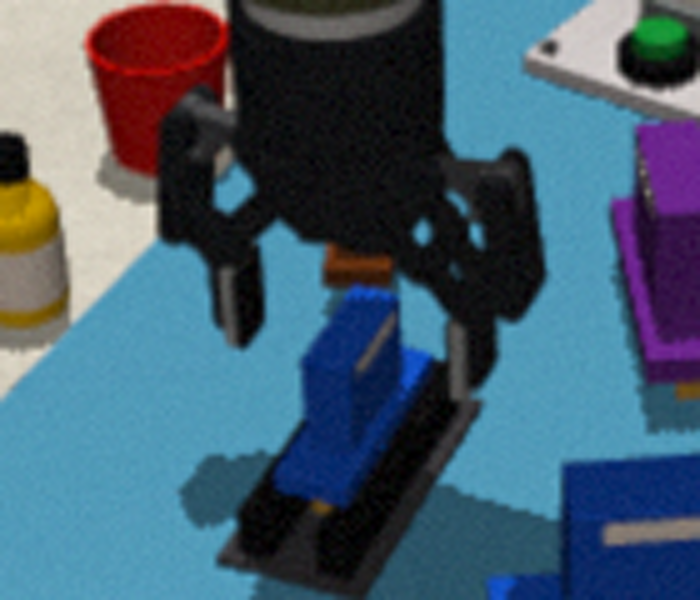

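The fingers straddle the blue fin (crop centre about (350,370)) and are clear of everything else, so I close on it.

Call:
{"fn": "drive_tool", "kwargs": {"commands": "0 0.02 -0.02 0 0 0 60;0 0 0 0 0 0 40;0 0 0 0 0 0 10;0 0 0 0 0 0 0;0 0 0 0 0 0 0;0 0 0 0 0 0 0;0 0 0 0 0 0 0;0 0 0 0 0 0 0;0 0 0 0 0 0 0;0 0 0 0 0 0 0", "force": 60}}

```text
time_s: 3.83
eef_pos: [572.6, 222.4, 56.7]
ee_rot: [0.0, 0.693, 0.721, 0.0]
force: [-1.6, 1.1, 4.9]
grip_width: 0.226
grip_force: 59.2
```

Call:
{"fn": "drive_tool", "kwargs": {"commands": "0 0 0.15 0 0 0 0;0 0 0.3 0 0 0 0;0 0 0.35 0 0 0 0;0 0 0.25 0 0 0 0;-0.02 -0.34 0 0 0 -0.025 0;-0.02 -0.34 0 0 0 -0.025 0;-0.02 -0.34 0 0 0 -0.025 0;-0.02 -0.34 0 0 0 -0.025 0;-0.02 -0.34 0 0 0 -0.025 0;-0.02 -0.34 0 0 0 -0.025 0;-0.02 -0.34 0 0 0 -0.025 0;-0.02 -0.34 0 0 0 -0.025 0;-0.02 -0.34 0 0 0 -0.025 0;-0.02 -0.34 0 0 0 -0.025 0;-0.02 -0.34 0 0 0 -0.025 0;-0.02 -0.34 0 0 0 -0.025 0;0 0 0 0 0 0 0;0 0 0 0 0 0 0"}}

```text
time_s: 5.33
eef_pos: [547.8, -187.0, 160.4]
ee_rot: [-0.001, 0.774, 0.633, -0.0]
force: [-0.1, 0.9, -2.0]
grip_width: 0.225
grip_force: 58.9
```

```bash
python3 - <<'E'
from h import *
st()
E
```

```text
5.33 [ 547.8 -187.   160.4] yaw_y -11.44 z [-1.4e-03  9.0e-04 -1.0e+00] F [-0.1  0.9 -2. ] T [ 0.01 -0.03 -0.02] w 0.225 58.9
```

Call:
{"fn": "drive_tool", "kwargs": {"commands": "0 -0.017 -0.2 0 0 0.012 0;0 0 -0.3 0 0 0 0;0 0 -0.12 0 0 0 0;0 0 -0.02 0 0 0 0;0 0 0 0 0 0 0;0 0 0 0 0 0 0"}}

```text
time_s: 5.83
eef_pos: [548.9, -187.0, 98.3]
ee_rot: [0.001, 0.77, 0.638, 0.0]
force: [0.0, 0.6, -1.7]
grip_width: 0.227
grip_force: 58.8
```

```bash
python3 - <<'E'
from h import *
st()
p=capture("side"); c=proj(p,[548,-189,60]); print(c)
u,v=map(int,c); cv2.imwrite("pics/h.png",cv2.resize(np.clip(p["pixels"][v-45:v+45,u-55:u+55]*1.4,0,255).astype(np.uint8),None,fx=6.5,fy=6.5,interpolation=cv2.INTER_CUBIC))
E
```

```text
5.83 [ 548.9 -187.    98.3] yaw_y -10.7 z [ 1.2e-03 -6.0e-04 -1.0e+00] F [ 0.   0.6 -1.7] T [ 0.03  0.06 -0.03] w 0.227 58.8
[np.float64(359.28124360067005), np.float64(210.97774166355276)]
```

View pics/h.png

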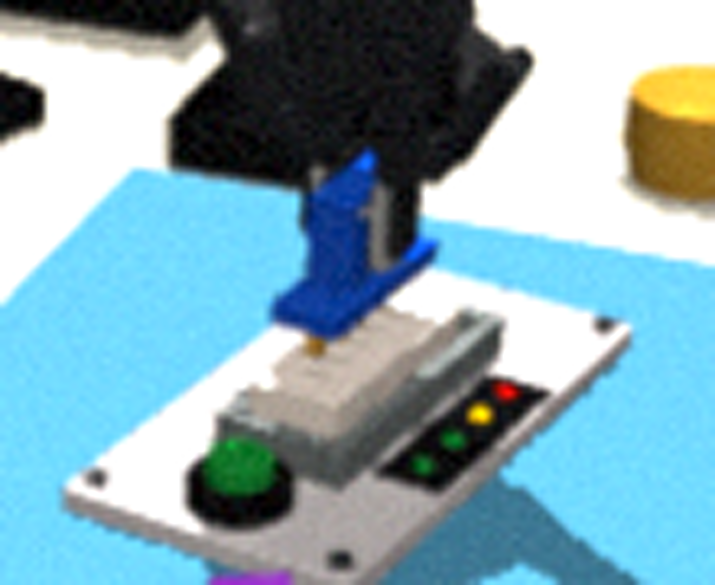

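The plug hangs upright over the block with its blades just above the slot row (crop about (315,345)). I'll correct the offset and descend gently.

Call:
{"fn": "drive_tool", "kwargs": {"commands": "-0.011 -0.017 -0.03 0 0 0 0;0 0 -0.02 0 0 0 0;0 0 -0.01 0 0 0 0;0 0 -0.01 0 0 0 0;0 0 0 0 0 0 0;0 0 0 0 0 0 0"}}

```text
time_s: 6.38
eef_pos: [547.3, -189.1, 90.3]
ee_rot: [0.0, 0.77, 0.638, 0.0]
force: [-0.5, 0.3, -2.4]
grip_width: 0.221
grip_force: 58.8
```

Call:
{"fn": "drive_tool", "kwargs": {"commands": "0 0 -0.01 0 0 0 0;0 0 -0.005 0 0 0 0;0 0 -0.005 0 0 0 0;0 0 -0.005 0 0 0 0;0 0 0 0 0 0 0"}}

```text
time_s: 6.8
eef_pos: [547.3, -189.0, 87.7]
ee_rot: [-0.0, 0.77, 0.638, -0.0]
force: [0.0, 0.4, -2.2]
grip_width: 0.229
grip_force: 58.8
```

Call:
{"fn": "drive_tool", "kwargs": {"commands": "0 0 -0.005 0 0 0 0;0 0 -0.005 0 0 0 0;0 0 0 0 0 0 0"}}

```text
time_s: 7.05
eef_pos: [547.2, -189.1, 86.7]
ee_rot: [-0.0, 0.77, 0.638, -0.0]
force: [-1.0, 0.5, -1.0]
grip_width: 0.222
grip_force: 58.8
```

Call:
{"fn": "drive_tool", "kwargs": {"commands": "0 0 -0.005 0 0 0 0;0 0 -0.005 0 0 0 0;0 0 0 0 0 0 0"}}

```text
time_s: 7.3
eef_pos: [547.2, -189.0, 85.7]
ee_rot: [-0.0, 0.77, 0.638, -0.0]
force: [0.4, -0.3, -2.0]
grip_width: 0.226
grip_force: 58.8
```

Call:
{"fn": "drive_tool", "kwargs": {"commands": "0 0 -0.01 0 0 0 0;0 0 -0.01 0 0 0 0;0 0 0 0 0 0 0"}}

```text
time_s: 7.55
eef_pos: [547.2, -189.0, 83.6]
ee_rot: [-0.0, 0.77, 0.638, -0.0]
force: [-1.0, -0.3, -1.2]
grip_width: 0.224
grip_force: 58.8
```

Call:
{"fn": "drive_tool", "kwargs": {"commands": "0 0 -0.005 0 0 0 0;0 0 -0.005 0 0 0 0;0 0 0 0 0 0 0"}}

```text
time_s: 7.8
eef_pos: [547.3, -189.1, 82.7]
ee_rot: [-0.0, 0.77, 0.638, 0.0]
force: [-0.3, 0.8, -2.6]
grip_width: 0.223
grip_force: 58.8
```

Call:
{"fn": "drive_tool", "kwargs": {"commands": "0 0 -0.005 0 0 0 0;0 0 -0.005 0 0 0 0;0 0 0 0 0 0 0"}}

```text
time_s: 8.05
eef_pos: [547.4, -189.1, 82.3]
ee_rot: [0.0, 0.77, 0.638, 0.0]
force: [-1.9, 0.1, 4.5]
grip_width: 0.229
grip_force: 59.8
```

Call:
{"fn": "drive_tool", "kwargs": {"commands": "0 0 -0.01 0 0 0 0;0 0 -0.01 0 0 0 0;0 0 0 0 0 0 0"}}

```text
time_s: 8.3
eef_pos: [547.4, -189.1, 80.1]
ee_rot: [0.0, 0.77, 0.638, 0.0]
force: [-1.0, 0.4, 3.5]
grip_width: 0.232
grip_force: 59.8
```

Call:
{"fn": "drive_tool", "kwargs": {"commands": "0 0 -0.01 0 0 0 0;0 0 -0.01 0 0 0 0;0 0 0 0 0 0 0"}}

```text
time_s: 8.55
eef_pos: [547.4, -189.1, 77.9]
ee_rot: [0.0, 0.77, 0.638, 0.0]
force: [-1.7, 0.1, 3.2]
grip_width: 0.23
grip_force: 59.8
```

Call:
{"fn": "drive_tool", "kwargs": {"commands": "0 0 -0.01 0 0 0 0;0 0 -0.01 0 0 0 0;0 0 0 0 0 0 0"}}

```text
time_s: 8.8
eef_pos: [547.4, -189.1, 75.8]
ee_rot: [0.0, 0.77, 0.638, 0.0]
force: [-0.8, 1.0, 3.1]
grip_width: 0.226
grip_force: 59.7
```

Call:
{"fn": "drive_tool", "kwargs": {"commands": "0 0 -0.005 0 0 0 0;0 0 -0.005 0 0 0 0;0 0 0 0 0 0 0"}}

```text
time_s: 9.05
eef_pos: [547.3, -189.1, 74.8]
ee_rot: [0.0, 0.77, 0.638, 0.0]
force: [-0.8, 0.3, 3.4]
grip_width: 0.224
grip_force: 59.7
```

Call:
{"fn": "drive_tool", "kwargs": {"commands": "0 0 -0.005 0 0 0 0;0 0 0 0 0 0 0"}}

```text
time_s: 9.22
eef_pos: [547.3, -189.1, 74.7]
ee_rot: [0.0, 0.77, 0.638, 0.0]
force: [-2.3, 1.1, 7.4]
grip_width: 0.225
grip_force: 60.4
```

Call:
{"fn": "drive_tool", "kwargs": {"commands": "0 0 -0.005 0 0 0 0;0 0 0 0 0 0 0"}}

```text
time_s: 9.38
eef_pos: [547.4, -189.1, 74.7]
ee_rot: [0.0, 0.77, 0.638, 0.0]
force: [-5.3, 1.6, 11.8]
grip_width: 0.226
grip_force: 60.9
```

Solid stop at the expected height, so the plug is home. I release, rise and shut the fingers.

Call:
{"fn": "drive_tool", "kwargs": {"commands": "0 0 0.008 0 0 0 0;0 0 0 0 0 0 0;0 0 0 0 0 0 40;0 0 0 0 0 0 60;0 0 0 0 0 0 60;0 0 0 0 0 0 60;0 0 0 0 0 0 60;0 0 0.2 0 0 0 60;0 0 0.3 0 0 0 60;0 0 0.3 0 0 0 60;0 0 0 0 0 0 30;0 0 0 0 0 0 0"}}

```text
time_s: 10.38
eef_pos: [547.8, -189.4, 155.9]
ee_rot: [0.001, 0.77, 0.638, 0.001]
force: [0.3, 0.5, -0.8]
grip_width: 0.328
grip_force: 0.0
```

```bash
python3 - <<'E'
from h import *
st()
p=capture("side"); c=proj(p,[555,-150,60]); print(c)
u,v=map(int,c); cv2.imwrite("pics/k.png",cv2.resize(np.clip(p["pixels"][v-45:v+45,u-55:u+55]*1.4,0,255).astype(np.uint8),None,fx=6.5,fy=6.5,interpolation=cv2.INTER_CUBIC))
print([proj(p,[565.8,-99.5,z]) for z in (20,25,30,35,40)], (u-55,v-45))
E
```

```text
10.38 [ 547.8 -189.4  155.9] yaw_y -10.74 z [ 0.0027 -0.0016 -1.    ] F [ 0.3  0.5 -0.8] T [ 0.03 -0.02  0.02] w 0.328 0.0
[np.float64(351.89441467460904), np.float64(216.9200526650538)]
[[np.float64(340.7084468793241), np.float64(238.898940248339)], [np.float64(340.7564203242665), np.float64(237.18216774005265)], [np.float64(340.80461156141286), np.float64(235.4576013435285)], [np.float64(340.85302207725306), np.float64(233.7251878634015)], [np.float64(340.9016533718354), np.float64(231.98487361910605)]] (296, 171)
```

View pics/k.png

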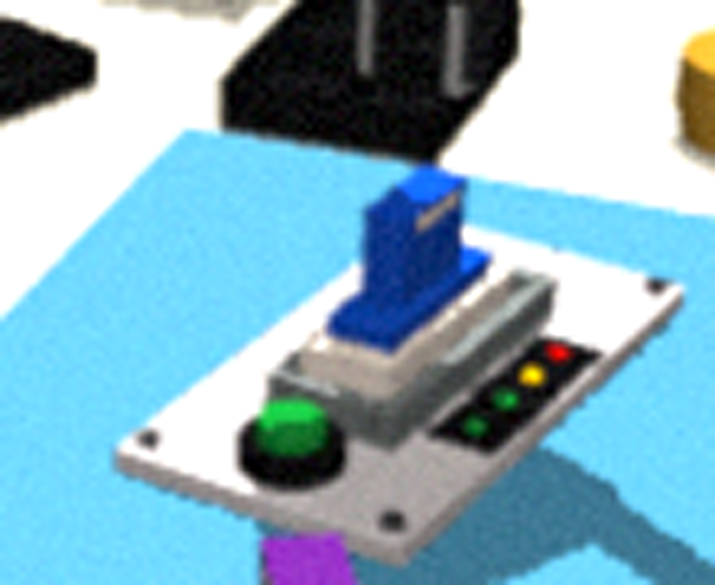

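The plug is seated flush and upright (crop about (410,260)). The button top at crop (293,410) puts its height at about 34 mm.

Call:
{"fn": "drive_tool", "kwargs": {"commands": "0.06 0.3 0 0 0 0 0;0.06 0.3 0 0 0 0 0;0.06 0.3 0 0 0 0 0;0 0 -0.3 0 0 0 0;0 0 -0.3 0 0 0 0;0 0 -0.25 0 0 0 0;0 0 0 0 0 0 0;0 0 0 0 0 0 0"}}

```text
time_s: 11.1
eef_pos: [564.4, -98.8, 68.3]
ee_rot: [-0.002, 0.77, 0.638, -0.001]
force: [0.2, 0.1, -0.1]
grip_width: -0.002
grip_force: 0.0
```

Call:
{"fn": "drive_tool", "kwargs": {"commands": "0 0 -0.06 0 0 0 0;0 0 -0.03 0 0 0 0;0 0 0 0 0 0 0"}}

```text
time_s: 11.35
eef_pos: [565.4, -99.2, 60.9]
ee_rot: [0.0, 0.77, 0.638, 0.0]
force: [-1.2, -0.1, -1.0]
grip_width: -0.003
grip_force: 0.0
```

Call:
{"fn": "drive_tool", "kwargs": {"commands": "0 0 -0.04 0 0 0 0;0 0 -0.04 0 0 0 0;0 0 -0.02 0 0 0 0;0 0 0 0 0 0 0"}}

```text
time_s: 11.68
eef_pos: [565.3, -99.1, 50.4]
ee_rot: [-0.0, 0.77, 0.638, -0.0]
force: [-1.1, -0.9, 1.2]
grip_width: 0.002
grip_force: 0.9
```

Call:
{"fn": "drive_tool", "kwargs": {"commands": "0 0 -0.01 0 0 0 0;0 0 -0.01 0 0 0 0;0 0 0 0 0 0 0"}}

```text
time_s: 11.93
eef_pos: [565.3, -99.1, 48.6]
ee_rot: [0.0, 0.77, 0.638, 0.0]
force: [-1.0, 0.1, 3.0]
grip_width: 0.001
grip_force: 1.4
```

Call:
{"fn": "drive_tool", "kwargs": {"commands": "0 0 -0.01 0 0 0 0;0 0 -0.01 0 0 0 0;0 0 0 0 0 0 0"}}

```text
time_s: 12.18
eef_pos: [565.3, -99.1, 46.6]
ee_rot: [0.0, 0.77, 0.638, 0.0]
force: [-0.1, -0.1, 3.1]
grip_width: 0.002
grip_force: 2.0
```

Call:
{"fn": "drive_tool", "kwargs": {"commands": "0 0 -0.01 0 0 0 0;0 0 -0.01 0 0 0 0;0 0 0 0 0 0 0"}}

```text
time_s: 12.43
eef_pos: [565.4, -99.1, 45.0]
ee_rot: [0.0, 0.77, 0.638, -0.0]
force: [-3.6, -0.2, 8.3]
grip_width: -0.001
grip_force: 3.7
```

Call:
{"fn": "drive_tool", "kwargs": {"commands": "0 0 -0.005 0 0 0 0;0 0 -0.005 0 0 0 0;0 0 0 0 0 0 0"}}

```text
time_s: 12.68
eef_pos: [565.4, -99.1, 44.9]
ee_rot: [0.0, 0.77, 0.638, 0.0]
force: [-6.3, 0.6, 16.1]
grip_width: -0.0
grip_force: 7.9
```

The button is bottomed: it stops at 45 mm and the force climbs. I retreat straight up.

Call:
{"fn": "drive_tool", "kwargs": {"commands": "0 0 0.05 0 0 0 0;0 0 0.2 0 0 0 0;0 0 0.4 0 0 0 0;0 0 0.4 0 0 0 0;0 0 0.3 0 0 0 0;0 0 0 0 0 0 0;0 0 0 0 0 0 0;0 0 0 0 0 0 0"}}

```text
time_s: 13.35
eef_pos: [564.8, -98.9, 177.3]
ee_rot: [-0.001, 0.77, 0.638, -0.0]
force: [0.5, 0.9, -0.5]
grip_width: 0.0
grip_force: 0.0
```

```bash
python3 - <<'E'
from h import *
st()
p=capture("side"); u,v=351,216; cv2.imwrite("pics/m.png",cv2.resize(np.clip(p["pixels"][v-45:v+45,u-55:u+55]*1.4,0,255).astype(np.uint8),None,fx=6.5,fy=6.5,interpolation=cv2.INTER_CUBIC))
E
```

```text
13.35 [564.8 -98.9 177.3] yaw_y -10.75 z [-1.7e-03  7.0e-04 -1.0e+00] F [ 0.5  0.9 -0.5] T [-0.05  0.05  0.03] w 0.0 0.0
```

View pics/m.png

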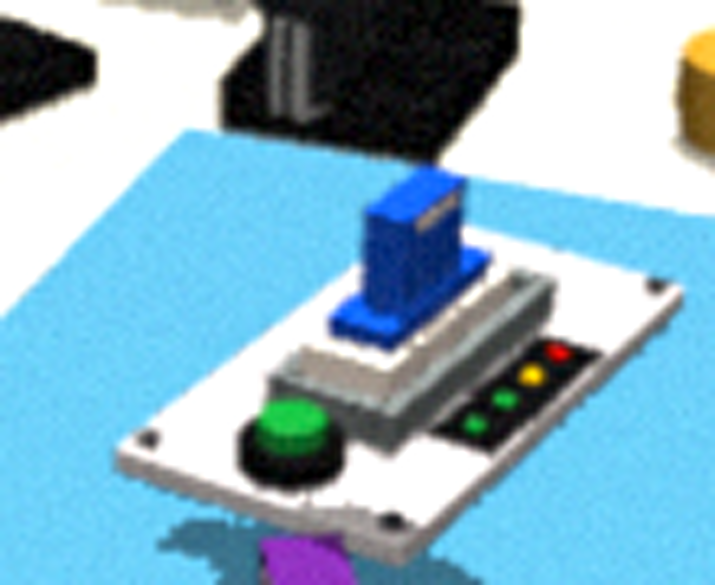

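The plug is still seated and upright at crop (410,260), the button is up again at (293,415), and the gripper is clear.

```bash
python3 -c "
from rig import *
print(finish_job())"
```

```text
the job is handed in; nothing more can be done
None
```

The blue plug is fully home and upright in the block, the start button was pressed right down and came back up, and I handed the job in at about 13 s of the 54 s; the judge's verdict was not shown.

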